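# Post a used blood tube through the self-closing flap of the discard box

### The arm

A 6-joint arm with a two-finger parallel gripper is mounted at the origin on a cart in front of the work surface, level with it; the furniture and walls round the work are solid. World frame = base frame: x ahead of the robot, y to its left, z up, the work surface at z = 0. Lengths are in mm, angles in rad, forces in N, time in s.
With the tool pointing down it reaches from about 325 to 900 mm from the base axis. Payload 6.1 kg.
Tool frame: the origin (TCP) lies midway between the tips of the shut fingers; the grasp point (between the pads) lies 19 mm behind it; z points along the fingers, y is the line along which they close (so a half turn about z gives the same grasp; the last joint's range is limited). The gripper opens to 87 mm and grips with 3 to 60 N. Pads are 19 mm wide; open, the fingers measure 117 mm over their backs; the gripper's body (75 mm by 190 mm) begins 51 mm behind the grasp point.
Start: joints at [-0.126, 0.22, 1.526, -0, 1.395, -0.126], TCP at [624.993, -0.003, 222.538] pointing down, gripper open.
Joint ranges: [-2.98, 2.98], [-0.91, 2.08], [0.09, 2.57], [-1.24, 4.39], [0.2, 2.65], [-2.68, 2.68]. Speed limits (rad/s): [2.57, 2.57, 3.01, 3.14, 3.14, 3.14].

### API

Orientations are given as a unit quaternion [x, y, z, w].
In Python, from cell import ctrl, viewer, hand_in gives the robot as it stands.
- The arm moves only by the tool drive_tool, never from a script. Its argument "commands" is a list of rows, each an object with "travel": the shift along the tool's x, y, z in m, a list of three; "delta_rot": the turn, a rotation vector about the tool's x, y, z in rad, a list of three; "grip": the finger opening in m, from 0 to 0.087. In form: [{"travel": [dx, dy, dz], "delta_rot": [wx, wy, wz], "grip": grip}, ...]. A call has exactly 8 rows; each row shifts and turns the commanded pose from where the row before left it, along the tool's axes as they then stand; what a row does not reach is not made up. A row lasts 1/10 s, in which the tool goes at most 50 mm and 8.59 degrees, less where a joint would pass 70% of its speed; a pose out of reach is approached as far as the arm can. A call with a gripper value outside its range is refused whole. The fingers move at their own pace and stop on an object; "grip_force" is the grip in N (left out, the last holds). Time passes only in rows, so rows that do not move let the fingers close, or fill a call up. It gives the time, the measured TCP pose, the force, the opening and the grip force at its end, in the units of the state.
- ctrl.get_state(): the state, without advancing time (a new reading comes with each control period).
- viewer.read_camera(name): name is "scene" or "side" or "wrist"; returns a dict with "frame" (400x640x3 uint8, red, green, blue), "range_z" (400x640 float32, mm along the optical axis (not along the pixel's ray), 0 where there is no reading), "fx", "fy", "cx", "cy" (pixels), "D" ([k1, k2, p1, p2, k3] as OpenCV has them; the pictures are not rectified), "rvec" (rotation vector, rad) and "tvec" (3), from world to camera coordinates, as OpenCV has them. Camera axes: x right, y down, z forward; pixel columns grow to the right and rows downward; lengths in mm; the calibration is good to about 2 mm. A picture is of the moment at which its call begins.
- hand_in(): hands the job in; it is judged then, once.
Trained networks look in a picture, given as the dict that the camera call returned (one of the last four; its "shot" number tells which), for a name from the list of things; names that differ only in an ending like _2 or _b are one class to them, and where a whole thing is asked for, a point or a joint stands for the part that bears it (a point fixed in the world has none). Each returns a list of dicts, best first, with "score" (0 to 1); they miss things now and then, are a little off and sometimes report something else, mostly with a low value. They report only what shows in the picture. A call takes as long as a camera call.
- viewer.trace(thing, picture): "region" (400x640 bool, what is visible of it) and "point" ([column, row] in pixels, amid what is visible of it).
The state is a dict: "clock": time; "qpos": joint angles; "qvel": joint speeds; "joint_torque": joint torques, N m; "ee_pos": TCP position; "orientation": TCP orientation; "ft_force": force on the tool from outside, world axes, zero at the start; "torque": the same for the moment, N m; "width": opening from 0.0 (shut) to 1.0 (fully open); "grasp_force": force on a finger pad.
Only numpy, scipy, OpenCV 4.12 (cv2) and the standard library are available. Lean on these libraries where they do the work, as an engineer would, in place of code of your own. Each camera call takes 0.05 s, during which the arm holds its last target. There are 200 camera calls.

### The job

A used blood tube lies in the steel tray on top of the small discard box with the clear window. With one finger push the box's spring flap down and keep it down, and with the other finger push the tube off the tray so that it drops through the opening into the box. Only push the tube, never lift it; then let the flap spring fully shut, and leave the cup, the label roll and the dropper bottle near the box undisturbed.

Things in the scene. Friction and masses are not known exactly. Their poses are not given: they have to be found in the camera images.
- drop_box: White discard box with darker grey lid rim and clear front window, fixed, hollow, 140 (x) x 166 (y) x 150 mm high. Origin under its middle, on the worktop; z up, +y from the flap to the tray: the tube is pushed to -y. On the lid: tray from y +78 to +12 mm, flap from +12 to -76 (the end: nothing stands higher beyond it). Two older tubes lie fixed on the floor inside, 12 mm up.
- flap (a joint): Plain steel flap level with the tray, 118 mm (x) by 85 mm (y), hinged at its -y side, free edge next to the tray. Value in rad: 0 shut (level), grows as the free edge goes down into the box, stop at 1.25. A spring shuts it when let go: about 0.07 Nm at 0, 0.25 Nm at 1.25 (2 to 6 N for a finger half way along). The tube's weight does not open it: on the shut flap it stays lying.
- flap_edge (a point): Middle of the flap's free edge, on its upper face (moves with the flap).
- flap_hinge (a point): Middle of the flap's hinge line, z 146 mm, 88 mm from the tray edge.
- tray_edge (a point): Middle of the tray's free edge, upper face, z 147 mm, where the tube drops off; no lip. The steel tray and the flap lie between side rims 114 mm apart (x) that stand 4 mm higher, and are slippery (friction about 0.3).
- tray_low (a point): Middle of the tray's lowest line, upper face, z 146 mm, 16 mm from the tray edge. The tray is a shallow trough sloping up 4 degrees either side of this line; behind the resting tube there are 40 mm of it, room for a finger, then an end rim 8 mm high.
- used_tube: The used blood tube lying in the tray, along the box's x axis, cap towards the box's +x: 91 mm long, barrel 13 mm diameter, cap 16 mm diameter and 22 mm long, about 20 g, loose; it rolls easily. Origin at the middle of its round bottom end, own z along the tube to the cap.
- tube_mid (a point): Middle of the tube's length, on its axis, 45 mm from the bottom end; about 8 mm above the tray's lowest line at the start.
- white_cup: Bystander: white-lidded specimen cup, 66 mm diameter, 69 mm tall, standing on the worktop. Origin under its middle.
- label_roll: Bystander: roll of white labels standing on its end, 72 mm diameter, 52 mm tall. Origin under its middle.
- dropper_bottle: Bystander: brown dropper bottle, 37 mm diameter, 100 mm tall, standing. Origin under its middle.

How it is judged:
By the outcome, as a careful person would: the job done as asked, in the order asked, and still so for the second after the job is handed in, with the robot touching nothing.
It also fails if it takes over 38 s, if anything falls off the work surface, if the arm or the gripper's body presses on something with over 40 N, if the wrist force passes 120 N, or if a joint passes its speed limit or range.

## Working session

There is one attempt and no reset: what is moved stays moved. The work goes in short steps, Python scripts to look and compute and a tool call to move; the robot and the scene stay as the last step left them, time stands still between calls to the robot, and variables do not carry over. Pictures are saved under pics/ and viewed, at most 10 in all, crops included, and the job is handed in when it is done.

Besides the shell and the picture viewer there is one more tool, called after ">>>" as name(argument=value, ...), one argument or row to a line, values as JSON. drive_tool: Moves the arm, as the interface text tells. Its arguments: {"type":"object","properties":{"commands":{"type":"array"},"grip_force":{"type":"number"}},"required":["commands"]}

```bash
mkdir -p pics; cat > h.py <<'E'
import numpy as np,cv2
from cell import ctrl,viewer,hand_in
def pts(p,mask):
    v,u=np.nonzero(mask&(p["range_z"]>0)); z=p["range_z"][v,u]
    K=np.array([[p["fx"],0,p["cx"]],[0,p["fy"],p["cy"]],[0,0,1.]])
    n=cv2.undistortPoints(np.stack([u,v],1).astype(np.float64)[:,None],K,np.array(p["D"],float))[:,0]
    c=np.c_[n*z[:,None],z]; R=cv2.Rodrigues(np.array(p["rvec"],float))[0]
    return (c-np.array(p["tvec"]).ravel())@R
def proj(p,w):
    K=np.array([[p["fx"],0,p["cx"]],[0,p["fy"],p["cy"]],[0,0,1.]])
    return cv2.projectPoints(np.array(w,float).reshape(-1,1,3),np.array(p["rvec"],float),np.array(p["tvec"],float),K,np.array(p["D"],float))[0][:,0]
E
python3 - <<'E'
from h import *
s=ctrl.get_state();print(s["clock"],s["ee_pos"],s["orientation"],s["width"])
ims=[]
for c in ["scene","side","wrist"]:
    p=viewer.read_camera(c); ims.append(p["frame"][:,:,::-1])
    for t in ["drop_box","flap","used_tube","white_cup","label_roll","dropper_bottle"]:
        for r in viewer.trace(t,p)[:1]:
            w=pts(p,r["region"])
            if len(w)>10: print(c,t,round(r["score"],2),np.round(r["point"]),len(w),"med",np.median(w,0).round(),"lo",np.percentile(w,3,axis=0).round(),"hi",np.percentile(w,97,axis=0).round())
cv2.imwrite("pics/a.png",cv2.resize(ims[0],(800,500)));cv2.imwrite("pics/b.png",np.vstack([cv2.resize(i,(480,300)) for i in ims[1:]]))
E
```

```text
0.0 [6.24383645e+02 6.88750605e-02 2.21443024e+02] [ 7.07105266e-01  7.07107632e-01 -6.01111194e-04 -7.60533825e-04] 0.9955711077881496
scene drop_box 0.72 [310. 206.] 3841 med [525. -65. 113.] lo [ 486. -104.   13.] hi [622.  63. 152.]
scene flap 0.96 [319. 188.] 504 med [558. -52. 146.] lo [506. -94. 143.] hi [611. -14. 150.]
scene used_tube 0.61 [254. 184.] 361 med [513. 254.  58.] lo [493. 239.   4.] hi [546. 295.  72.]
scene white_cup 0.63 [255. 186.] 338 med [513. 253.  55.] lo [493. 239.   5.] hi [544. 292.  72.]
scene label_roll 0.57 [394. 297.] 833 med [ 489. -439.   46.] lo [ 466. -465.    1.] hi [ 530. -402.   53.]
scene dropper_bottle 0.64 [278. 169.] 176 med [648. 300.  43.] lo [635. 288.   6.] hi [666. 315.  86.]
side drop_box 0.86 [308. 228.] 3462 med [565.  64. 117.] lo [499. -86.  15.] hi [631.  72. 152.]
side flap 0.88 [312. 193.] 438 med [559. -54. 146.] lo [509. -91. 144.] hi [615. -16. 148.]
side used_tube 0.62 [302. 203.] 110 med [589.  15. 156.] lo [542.  10. 151.] hi [620.  19. 162.]
side white_cup 0.81 [334. 291.] 823 med [528. 287.  65.] lo [500. 246.   5.] hi [555. 302.  71.]
side label_roll 0.7 [325. 178.] 349 med [ 507. -404.   41.] lo [ 472. -458.    6.] hi [ 539. -387.   55.]
side dropper_bottle 0.78 [277. 311.] 485 med [658. 320.  44.] lo [642. 306.   3.] hi [676. 328.  93.]
wrist drop_box 0.86 [252. 190.] 28168 med [570.  17. 148.] lo [498. -96. 142.] hi [634.  67. 154.]
wrist flap 0.55 [261. 248.] 7559 med [573. -31. 146.] lo [508. -92. 145.] hi [619.  -9. 148.]
wrist used_tube 0.69 [264. 197.] 2242 med [583.  11. 159.] lo [539.   2. 151.] hi [622.  16. 163.]
wrist dropper_bottle 0.2 [253. 189.] 28030 med [570.  17. 148.] lo [499. -96. 143.] hi [634.  67. 154.]
```

View pics/a.png

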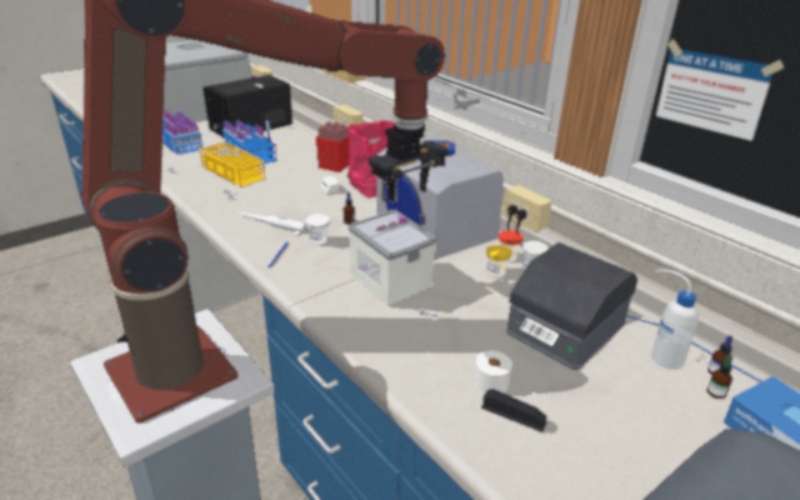

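View pics/b.png

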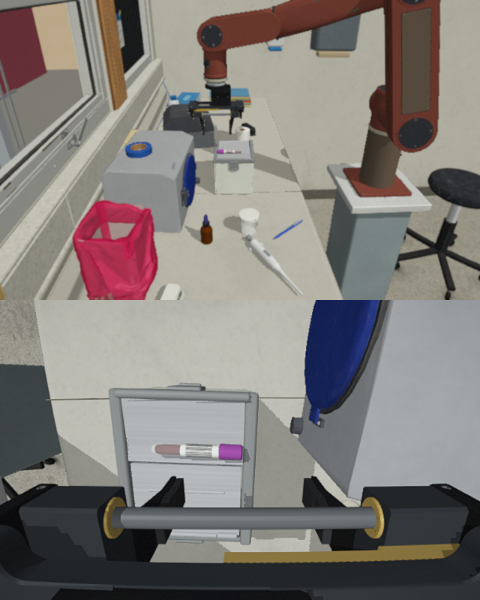

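The box stands nearly square to the world axes in front of the arm, flap at about scene pixel (319,188). The tube lies across it at about wrist-frame pixel (264,197), cap to +x. The network's "tube" in the scene picture is really the cup. Next I'll get the exact box pose and yaw.

```bash
python3 - <<'E'
from h import *
for c in ["wrist","side","scene"]:
    p=viewer.read_camera(c)
    if c=="wrist": cv2.imwrite("pics/c.png",cv2.resize(p["frame"][:,:,::-1],(800,500)))
    w=pts(p,np.ones((400,640),bool))
    m=(abs(w[:,0]-565)<110)&(w[:,1]>-130)&(w[:,1]<100)
    w=w[m]; rim=w[(w[:,2]>148.5)&(w[:,2]<158)]
    top=w[(w[:,2]>140)&(w[:,2]<170)]
    print(c,len(rim),"top ext",np.percentile(top,[.5,99.5],axis=0).round(1).tolist())
    for lo in np.arange(-100,70,20):   # left/right edges vs y
        s=top[(top[:,1]>=lo)&(top[:,1]<lo+20)]
        if len(s)>30: print(lo+10,np.percentile(s[:,0],[1,99]).round(1),end=' ')
    print()
    for lo in np.arange(495,640,20):
        s=top[(top[:,0]>=lo)&(top[:,0]<lo+20)]
        if len(s)>30: print(lo+10,np.percentile(s[:,1],[1,99]).round(1),end=' ')
    print()
    r=viewer.trace("used_tube",p)
    if r:
        t=pts(p,r[0]["region"]); t=t[(abs(t[:,2]-157)<8)&(abs(t[:,1]-12)<20)]
        for lo in range(520,640,12):
            s=t[(t[:,0]>=lo)&(t[:,0]<lo+12)]
            if len(s)>5: print("tube",lo+6,len(s),s[:,1].min().round(1),s[:,1].max().round(1),"ztop",s[:,2].max().round(1),"y@top",s[s[:,2]>s[:,2].max()-1.5][:,1].mean().round(1))
        if len(t): print("x",t[:,0].min(),t[:,0].max())
        fl=viewer.trace("flap",p)
        if fl: f=pts(p,fl[0]["region"]); print("flap",np.percentile(f,[1,99],axis=0).round(1).tolist())
    if c=="wrist":
        R=cv2.Rodrigues(np.array(p["rvec"]))[0]; print("cam",(-R.T@np.array(p["tvec"]).ravel()).round())
E
```

```text
wrist 11854 top ext [[494.4, -104.2, 142.1], [637.4, 69.1, 162.0]]
-90 [541.5 633.4] -50 [497.9 634.7] -30 [494.2 635.2] -10 [494.3 635.8] 10 [494.9 636.3] 30 [495.5 637.5] 50 [496.2 638. ] 70 [496.9 636.4] 
505 [-56.5  68.7] 525 [-47.6  68.6] 545 [-104.1   68.3] 565 [-105.1   69.9] 585 [-102.1   67.7] 605 [-102.2   65.2] 625 [-102.5   64.4] 645 [-49.9  63.6] 
tube 538 176 5.0 16.9 ztop 161.1 y@top 10.5
tube 550 279 4.4 17.1 ztop 160.9 y@top 10.5
tube 562 280 3.5 16.5 ztop 161.6 y@top 10.0
tube 574 287 2.6 16.0 ztop 162.1 y@top 9.7
tube 586 288 2.7 15.7 ztop 161.7 y@top 9.1
tube 598 300 1.8 16.1 ztop 163.1 y@top 8.0
tube 610 342 0.9 16.2 ztop 163.4 y@top 8.2
tube 622 231 1.5 15.7 ztop 163.9 y@top 7.6
x 534.3918809687283 624.2276529402803
flap [[506.1, -94.7, 141.2], [621.6, -4.1, 223.6]]
cam [625.  77. 385.]
side 523 top ext [[490.9, -105.3, 140.3], [636.5, 73.4, 161.8]]
-90 [489.6 632.6] -70 [490.1 632.3] -50 [491.5 632.1] -30 [491.3 634.7] -10 [492.7 634.5] 10 [493.9 634.1] 30 [493.4 636.7] 50 [495.5 636.4] 70 [494.9 636.3] 
505 [-94.9  72.2] 525 [-93.2  73. ] 545 [-104.9   72.8] 5
[... 169 characters left out ...]
 18 8.3 17.2 ztop 160.8 y@top 13.3
tube 574 23 8.5 18.4 ztop 160.8 y@top 12.7
tube 586 20 7.8 19.1 ztop 160.6 y@top 10.1
tube 598 19 7.5 20.4 ztop 161.7 y@top 12.2
tube 610 18 8.8 19.1 ztop 162.8 y@top 15.8
tube 622 7 13.8 18.3 ztop 163.1 y@top 15.4
x 538.4124603822515 620.3471241617119
flap [[503.2, -95.8, 143.1], [617.9, -9.9, 148.7]]
scene 565 top ext [[483.6, -106.0, 140.3], [631.0, 68.8, 162.5]]
-90 [483.6 627.2] -70 [483.4 626.5] -50 [484.3 627.5] -30 [486.1 628.3] -10 [486.1 630.4] 10 [486. 628.] 30 [486.7 629.1] 50 [488.  631.2] 70 [489.6 629.7] 
505 [-100.5   67.5] 525 [-100.1   63.7] 545 [-105.6   68.1] 565 [-104.2   64.7] 585 [-104.4   66.4] 605 [-106.3   64.2] 625 [-105.6   64.3]
```

View pics/c.png

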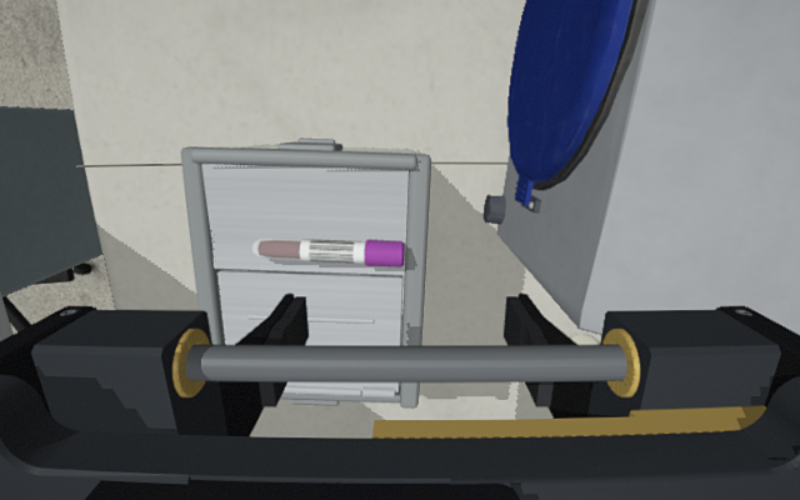

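>>> drive_tool(
  commands=[
    {"travel": [-0.0125, -0.0147, 0], "delta_rot": [0, 0, 0], "grip": 0.08},
    {"travel": [-0.0125, -0.0147, 0], "delta_rot": [0, 0, 0], "grip": 0.08},
    {"travel": [-0.0125, -0.0147, 0], "delta_rot": [0, 0, 0], "grip": 0.08},
    {"travel": [0, 0, 0], "delta_rot": [0, 0, -0.14], "grip": 0.08},
    {"travel": [0, 0, 0], "delta_rot": [0, 0, -0.14], "grip": 0.08},
    {"travel": [0, 0, 0], "delta_rot": [0, 0, -0.14], "grip": 0.08},
    {"travel": [0, 0, 0], "delta_rot": [0, 0, -0.14], "grip": 0.08},
    {"travel": [0, 0, 0], "delta_rot": [0, 0, -0.14], "grip": 0.08},
  ],
)

```text
clock: 2.25
ee_pos: [580.9, -37.5, 222.6]
orientation: [0.419, 0.908, 0.0, 0.0]
ft_force: [-0.3, 0.4, 0.2]
width: 0.92
grasp_force: 0.0
```

>>> drive_tool(
  commands=[
    {"travel": [0, 0, 0], "delta_rot": [0, 0, -0.14], "grip": 0.08},
    {"travel": [0, 0, 0], "delta_rot": [0, 0, -0.14], "grip": 0.08},
    {"travel": [0, 0, 0], "delta_rot": [0, 0, -0.14], "grip": 0.08},
    {"travel": [0, 0, 0], "delta_rot": [0, 0, -0.14], "grip": 0.08},
    {"travel": [0, 0, 0], "delta_rot": [0, 0, -0.14], "grip": 0.08},
    {"travel": [0, 0, 0], "delta_rot": [0, 0, -0.137], "grip": 0.08},
    {"travel": [0, 0, 0], "delta_rot": [0, 0, 0], "grip": 0.08},
    {"travel": [0, 0, 0], "delta_rot": [0, 0, 0], "grip": 0.08},
  ],
)

```text
clock: 3.05
ee_pos: [580.9, -37.5, 222.6]
orientation: [0.019, 1.0, 0.0, 0.0]
ft_force: [0.1, 1.3, -0.1]
width: 0.919
grasp_force: 0.0
```

>>> drive_tool(
  commands=[
    {"travel": [0, 0, 0], "delta_rot": [-0.109, 0, 0], "grip": 0.08},
    {"travel": [0, 0, 0], "delta_rot": [-0.109, 0, 0], "grip": 0.08},
    {"travel": [0, 0, 0], "delta_rot": [-0.109, 0, 0], "grip": 0.08},
    {"travel": [0, 0, 0], "delta_rot": [-0.109, 0, 0], "grip": 0.08},
    {"travel": [0, 0, 0], "delta_rot": [0, 0, 0], "grip": 0.08},
    {"travel": [0, 0, 0], "delta_rot": [0, 0, 0], "grip": 0.08},
    {"travel": [0, 0, 0], "delta_rot": [0, 0, 0], "grip": 0.08},
    {"travel": [0, 0, 0], "delta_rot": [0, 0, 0], "grip": 0.08},
  ],
)

```text
clock: 3.85
ee_pos: [581.2, -36.5, 223.2]
orientation: [0.016, 0.976, 0.215, 0.004]
ft_force: [-0.3, -0.2, -0.1]
width: 0.921
grasp_force: 0.0
```

```bash
cat >> h.py <<'E'
from scipy.spatial.transform import Rotation as Rn
O=np.array([564.5,-17,0]); RB=Rn.from_euler('z',-0.034).as_matrix()
def rep(target=None):
    s=ctrl.get_state(); R=Rn.from_quat(s["orientation"]).as_matrix()
    print("t",s["clock"],"tcp",np.round(s["ee_pos"],1),"box",np.round(RB.T@(s["ee_pos"]-O),1),"F",np.round(s["ft_force"],1),"w",s["width"]*87)
    RT=RB@np.array([[-1,0,0],[0,np.cos(.436),np.sin(.436)],[0,np.sin(.436),-np.cos(.436)]]).T.T
    RT=RB@np.column_stack([[-1,0,0],[0,np.cos(.436),np.sin(.436)],[0,np.sin(.436),-np.cos(.436)]])
    print("rot err tool",Rn.from_matrix(R.T@RT).as_rotvec().round(4))
    if target is not None: print("travel",(R.T@(O+RB@np.array(target)-s["ee_pos"])).round(1))
    return s,R
E
python3 - <<'E'
from h import *
s,R=rep([17,-19.8,197.5])
ims=[]
for c in ["wrist","side"]:
    p=viewer.read_camera(c);f=p["frame"][:,:,::-1].copy()
    if c=="side": f=f[80:280,200:520]
    ims.append(cv2.resize(f,(480,300)))
    w=pts(p,np.ones((400,640),bool)); T=np.array(s["ee_pos"])
    l=(w-T)@R   # tool frame
    m=(abs(l[:,0])<14)&(l[:,2]>-25)&(l[:,2]<8)&(abs(l[:,1])<70)&(w[:,2]>170)
    l=l[m]
    if len(l):
        for sg in (-1,1):
            q=l[l[:,1]*sg>0]
            if len(q)>5: print(c,sg,len(q),np.percentile(q,[1,99],axis=0).round(1).tolist())
cv2.imwrite("pics/d.png",np.vstack(ims))
E
```

```text
t 3.85 tcp [581.2 -36.5 223.2] box [ 17.3 -18.9 223.2] F [-0.3 -0.2 -0.1] w 80.16801958749426
rot err tool [-0.0017  0.0001  0.0017]
travel [  0.3 -11.6  22.9]
wrist -1 723 [[-8.7, -49.4, -24.8], [11.3, -40.5, -0.9]]
wrist 1 735 [[-8.6, 39.1, -24.8], [11.2, 48.0, -1.0]]
side -1 7 [[-8.1, -44.9, -0.8], [8.6, -37.7, -0.6]]
side 1 80 [[-9.5, 43.7, -24.6], [9.1, 53.8, -0.7]]
```

View pics/d.png

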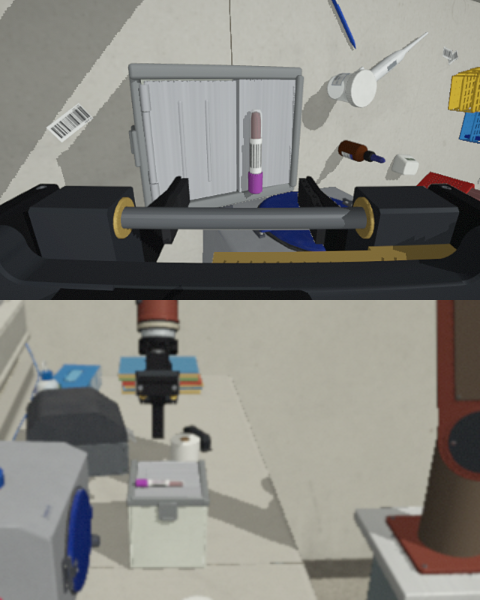

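The fingers now lie along the box's y, tilted 25°, and the whole lid is visible in the wrist view. I'll use it for a quick check of the tube and lid positions.

```bash
python3 - <<'E'
from h import *
p=viewer.read_camera("wrist"); w=(pts(p,np.ones((400,640),bool))-O)@RB
top=w[(w[:,2]>140)&(w[:,2]<170)&(abs(w[:,0])<90)&(abs(w[:,1])<110)]
for lo in np.arange(-75,75,30):
    s=top[abs(top[:,1]-lo-7)<10]; t=top[abs(top[:,0]-lo-10)<10]
    print(lo,"x",np.percentile(s[:,0],[1,99]).round(1),"y",np.percentile(t[:,1],[1,99]).round(1) if len(t) else 0)
r=viewer.trace("used_tube",p)[0];t=(pts(p,r["region"])-O)@RB; print(r["score"])
for lo in range(-30,65,15):
    s=t[abs(t[:,0]-lo)<6]
    if len(s)>5: print("tube",lo,np.percentile(s[:,1],[2,98]).round(1),np.percentile(s[:,2],98).round(1))
print(np.percentile(t[:,0],[1,99]))
tr=w[(abs(w[:,0])<20)&(w[:,1]>45)&(w[:,1]<60)&(w[:,2]>130)&(w[:,2]<165)];print("tray z",np.median(tr[:,2]))
E
```

```text
-75 x [-72.5  43.1] y [-86.2  79.9]
-45 x [-72.7  64.3] y [-86.4  80.4]
-15 x [-72.2  69.2] y [-89.7  80.3]
15 x [-71.9  68.9] y [-87.  80.]
45 x [-72.   69.5] y [-86.   80.9]
0.88
tube -30 [20.2 30.5] 159.9
tube -15 [19.7 31.3] 160.5
tube 0 [19.6 32.8] 161.1
tube 15 [19.6 30.4] 161.4
tube 30 [19.5 31.1] 161.7
tube 45 [18.4 31.4] 162.9
tube 60 [18.4 30.2] 163.1
[-30.51193985  56.67956753]
tray z 148.24216826577583
```

```bash
sed -i 's/564.5,-17,0/563.7,-18.5,0/' h.py; python3 -c "
from h import *
rep([17,10.3,134.1])"
```

```text
t 4.05 tcp [581.  -36.8 222.9] box [ 17.9 -17.7 222.9] F [ 0.6  0.4 -0.1] w 80.15599877608801
rot err tool [-0.0007 -0.0001  0.0014]
travel [  0.9 -12.   92.4]
```

>>> drive_tool(
  commands=[
    {"travel": [0.001, -0.006, 0], "delta_rot": [0, 0, 0], "grip": 0.08},
    {"travel": [0, -0.006, 0], "delta_rot": [0, 0, 0], "grip": 0.08},
    {"travel": [0, 0, 0.012], "delta_rot": [0, 0, 0], "grip": 0.08},
    {"travel": [0, 0, 0.012], "delta_rot": [0, 0, 0], "grip": 0.08},
    {"travel": [0, 0, 0.012], "delta_rot": [0, 0, 0], "grip": 0.08},
    {"travel": [0, 0, 0.009], "delta_rot": [0, 0, 0], "grip": 0.08},
    {"travel": [0, 0, 0], "delta_rot": [0, 0, 0], "grip": 0.08},
    {"travel": [0, 0, 0], "delta_rot": [0, 0, 0], "grip": 0.08},
  ],
)

```text
clock: 4.85
ee_pos: [580.1, -29.0, 176.4]
orientation: [0.016, 0.976, 0.216, 0.003]
ft_force: [0.1, 0.1, -0.5]
width: 0.924
grasp_force: 0.0
```

```bash
python3 - <<'E'
from h import *
rep([17,10.3,134.1])
p=viewer.read_camera("wrist"); cv2.imwrite("pics/e.png",p["frame"][:,:,::-1])
E
```

```text
t 4.85 tcp [580.1 -29.  176.4] box [ 16.7  -9.9 176.4] F [ 0.1  0.1 -0.5] w 80.3599734498406
rot err tool [ 0.0002 -0.0007  0.0005]
travel [-0.3  0.4 46.9]
```

View pics/e.png

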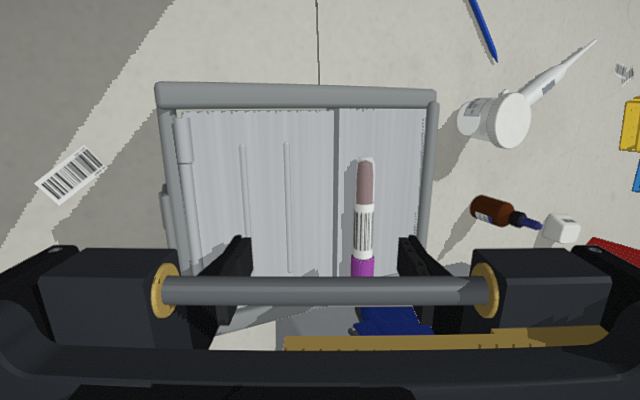

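Finger B, on the right at about (415,250), lines up beyond the tube. Finger A, at about (235,250), is over the flap. Going down along the tool axis.

>>> drive_tool(
  commands=[
    {"travel": [0, 0, 0.006], "delta_rot": [0, 0, 0], "grip": 0.08},
    {"travel": [0, 0, 0.006], "delta_rot": [0, 0, 0], "grip": 0.08},
    {"travel": [0, 0, 0.006], "delta_rot": [0, 0, 0], "grip": 0.08},
    {"travel": [0, 0, 0.006], "delta_rot": [0, 0, 0], "grip": 0.08},
    {"travel": [0, 0, 0.006], "delta_rot": [0, 0, 0], "grip": 0.08},
    {"travel": [0, 0, 0.005], "delta_rot": [0, 0, 0], "grip": 0.08},
    {"travel": [0, 0, 0.003], "delta_rot": [0, 0, 0], "grip": 0.08},
    {"travel": [0, 0, 0], "delta_rot": [0, 0, 0], "grip": 0.08},
  ],
)

```text
clock: 5.7
ee_pos: [580.4, -12.5, 141.6]
orientation: [0.016, 0.976, 0.217, 0.003]
ft_force: [0.6, 1.7, 2.0]
width: 0.919
grasp_force: 1.6
```

```bash
python3 - <<'E'
from h import *
s,R=rep([17,10.3,134.1])
p=viewer.read_camera("wrist"); q=viewer.read_camera("side")
cv2.imwrite("pics/f.png",np.vstack([cv2.resize(p["frame"][:,:,::-1],(480,300)),cv2.resize(q["frame"][160:260,230:390,::-1],(480,300))]))
for c in (p,q):
    r=viewer.trace("used_tube",c)
    if r: t=(pts(c,r[0]["region"])-O)@RB; print(r[0]["score"],np.percentile(t,[2,50,98],axis=0).round(1).tolist())
    r=viewer.trace("flap",c)
    if r:
        t=(pts(c,r[0]["region"])-O)@RB; print("flap",r[0]["score"],np.percentile(t,[2,50,98],axis=0).round(1).tolist())
E
```

```text
t 5.7 tcp [580.4 -12.5 141.6] box [ 16.5   6.5 141.6] F [0.6 1.7 2. ] w 79.94039907862499
rot err tool [ 0.0012 -0.0011  0.0001]
travel [-0.5  0.2  8.4]
0.98 [[-30.0, 20.3, 151.5], [2.1, 24.4, 158.8], [56.3, 32.2, 162.6]]
flap 0.55 [[-57.7, -77.0, 101.7], [-22.7, -47.6, 128.1], [41.2, -6.9, 148.4]]
0.65 [[-22.2, 28.6, 150.5], [36.4, 34.2, 156.1], [55.4, 40.0, 161.5]]
flap 0.89 [[-61.9, -77.6, 121.0], [-25.5, -58.4, 134.9], [53.6, 13.7, 148.5]]
```

View pics/f.png

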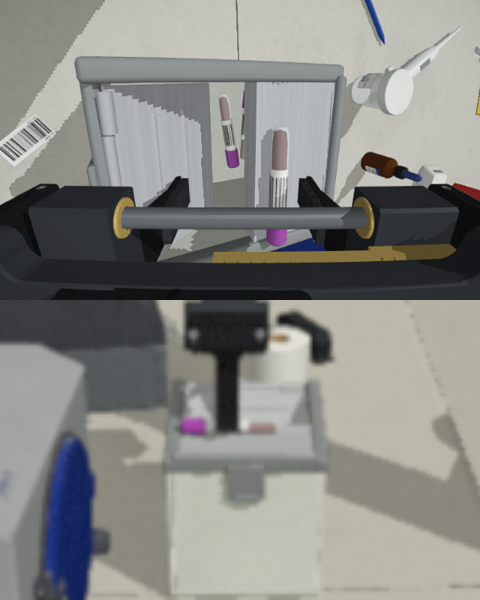

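The flap is down (free edge near wrist view x≈208), the older tubes show inside, and the tube still lies in the tray with finger B behind it. I'll lower 7 mm more, then push.

>>> drive_tool(
  commands=[
    {"travel": [0, 0, 0.004], "delta_rot": [0, 0, 0], "grip": 0.08},
    {"travel": [0, 0, 0.003], "delta_rot": [0, 0, 0], "grip": 0.08},
    {"travel": [0, 0, 0], "delta_rot": [0, 0, 0], "grip": 0.08},
    {"travel": [0, -0.0012, -0.0009], "delta_rot": [0, 0, 0], "grip": 0.0786},
    {"travel": [0, -0.0012, -0.0009], "delta_rot": [0, 0, 0], "grip": 0.0772},
    {"travel": [0, -0.0012, -0.0009], "delta_rot": [0, 0, 0], "grip": 0.0758},
    {"travel": [0, -0.0012, -0.0009], "delta_rot": [0, 0, 0], "grip": 0.0744},
    {"travel": [0, -0.0012, -0.0009], "delta_rot": [0, 0, 0], "grip": 0.073},
  ],
)

```text
clock: 6.8
ee_pos: [580.4, -17.6, 137.3]
orientation: [0.017, 0.976, 0.216, 0.003]
ft_force: [0.7, 3.3, 1.1]
width: 0.849
grasp_force: 1.8
```

```bash
python3 - <<'E'
from h import *
s,R=rep([17,-12.3,139.7])
B=s["ee_pos"]+R@np.array([0,s["width"]*43.5,0]); print("B",RB.T@(B-O))
p=viewer.read_camera("wrist"); r=viewer.trace("used_tube",p)
for k in r[:2]:
    t=(pts(p,k["region"])-O)@RB; print(k["score"],np.percentile(t,[2,50,98],axis=0).round(1).tolist())
E
```

```text
t 6.8 tcp [580.4 -17.6 137.3] box [ 16.6   1.4 137.3] F [0.7 3.3 1.1] w 73.88779330463275
rot err tool [ 0.0004 -0.0006  0.    ]
travel [ -0.4 -11.4  -7.9]
B [ 16.620173    34.91461904 152.95696341]
0.74 [[-29.8, 18.8, 151.9], [2.0, 22.9, 158.9], [56.4, 30.5, 162.5]]
0.46 [[-71.3, -83.7, 12.0], [-27.4, -7.2, 144.5], [66.5, 78.9, 153.8]]
```

>>> drive_tool(
  commands=[
    {"travel": [0, -0.0014, -0.001], "delta_rot": [0, 0, 0], "grip": 0.0713},
    {"travel": [0, -0.0014, -0.001], "delta_rot": [0, 0, 0], "grip": 0.0696},
    {"travel": [0, -0.0014, -0.001], "delta_rot": [0, 0, 0], "grip": 0.0679},
    {"travel": [0, -0.0014, -0.001], "delta_rot": [0, 0, 0], "grip": 0.0662},
    {"travel": [0, -0.0014, -0.001], "delta_rot": [0, 0, 0], "grip": 0.0645},
    {"travel": [0, -0.0014, -0.001], "delta_rot": [0, 0, 0], "grip": 0.0628},
    {"travel": [0, -0.0014, -0.001], "delta_rot": [0, 0, 0], "grip": 0.0611},
    {"travel": [0, -0.0014, -0.001], "delta_rot": [0, 0, 0], "grip": 0.0595},
  ],
)

```text
clock: 7.7
ee_pos: [580.1, -31.4, 140.0]
orientation: [0.017, 0.976, 0.216, 0.004]
ft_force: [-0.7, 4.6, 2.1]
width: 0.693
grasp_force: 2.2
```

```bash
python3 - <<'E'
from h import *
s,R=rep([17,-12.3,139.7])
B=s["ee_pos"]+R@np.array([0,s["width"]*43.5,0]); print("B",RB.T@(B-O))
p=viewer.read_camera("wrist"); r=viewer.trace("used_tube",p)
for k in r[:3]:
    t=(pts(p,k["region"])-O)@RB; print(k["score"],k["point"],np.percentile(t,[2,50,98],axis=0).round(1).tolist())
cv2.imwrite("pics/g.png",p["frame"][:,:,::-1])
E
```

```text
t 7.7 tcp [580.1 -31.4 140. ] box [ 16.8 -12.3 140. ] F [-0.7  4.6  2.1] w 60.27994375496456
rot err tool [-0.     -0.0001  0.0001]
travel [-0.2 -0.1  0.2]
B [ 16.80449246  15.0034497  152.68425767]
0.72 [313.5, 210.8] [[-29.9, 0.3, 78.7], [12.8, 4.7, 85.1], [55.5, 12.9, 89.8]]
```

View pics/g.png

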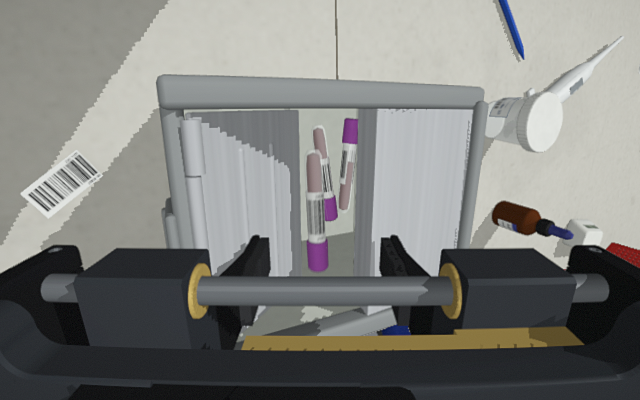

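The tube has left the tray and is falling through the gap (pixel ~(315,210), z≈85). I'll hold the flap down while it settles.

>>> drive_tool(
  commands=[
    {"travel": [0, 0, 0], "delta_rot": [0, 0, 0], "grip": 0.0595},
    {"travel": [0, 0, 0], "delta_rot": [0, 0, 0], "grip": 0.0595},
    {"travel": [0, 0, 0], "delta_rot": [0, 0, 0], "grip": 0.0595},
    {"travel": [0, 0, 0], "delta_rot": [0, 0, 0], "grip": 0.0595},
    {"travel": [0, 0, 0], "delta_rot": [0, 0, 0], "grip": 0.0595},
    {"travel": [0, 0, 0], "delta_rot": [0, 0, 0], "grip": 0.0595},
    {"travel": [0, 0, 0], "delta_rot": [0, 0, 0], "grip": 0.0595},
    {"travel": [0, 0, 0], "delta_rot": [0, 0, 0], "grip": 0.0595},
  ],
)

```text
clock: 8.6
ee_pos: [580.3, -31.4, 140.1]
orientation: [0.017, 0.976, 0.216, 0.004]
ft_force: [-1.4, 1.2, 5.0]
width: 0.684
grasp_force: 2.2
```

```bash
python3 - <<'E'
from h import *
p=viewer.read_camera("wrist"); r=viewer.trace("used_tube",p)
for k in r[:4]:
    t=(pts(p,k["region"])-O)@RB; print(k["score"],k["point"],np.percentile(t,[2,50,98],axis=0).round(1).tolist())
cv2.imwrite("pics/i.png",p["frame"][:,:,::-1])
E
```

```text
0.56 [311.3, 187.4] [[-30.0, 19.8, 20.7], [14.2, 26.2, 25.4], [54.8, 36.8, 28.6]]
```

View pics/i.png

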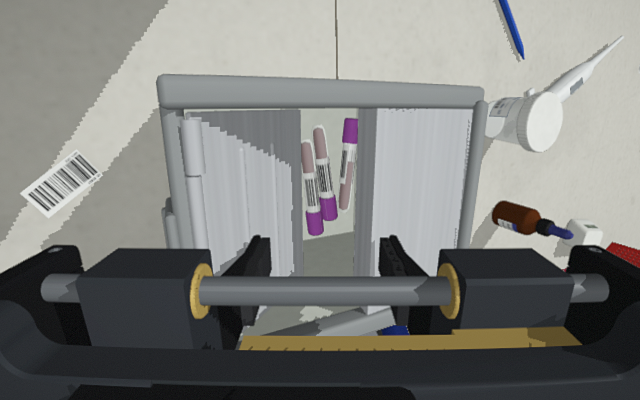

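The tube lies on the box floor (about (313,187), top at z≈25). I'll raise straight up slowly so the flap closes with the finger.

>>> drive_tool(
  commands=[
    {"travel": [0, 0.0025, -0.0054], "delta_rot": [0, 0, 0], "grip": 0.0595},
    {"travel": [0, 0.0025, -0.0054], "delta_rot": [0, 0, 0], "grip": 0.0595},
    {"travel": [0, 0.0025, -0.0054], "delta_rot": [0, 0, 0], "grip": 0.0595},
    {"travel": [0, 0.0025, -0.0054], "delta_rot": [0, 0, 0], "grip": 0.0595},
    {"travel": [0, 0.0025, -0.0054], "delta_rot": [0, 0, 0], "grip": 0.0595},
    {"travel": [0, 0.0042, -0.009], "delta_rot": [0, 0, 0], "grip": 0.0595},
    {"travel": [0, 0.0042, -0.009], "delta_rot": [0, 0, 0], "grip": 0.0595},
    {"travel": [0, 0.0042, -0.009], "delta_rot": [0, 0, 0], "grip": 0.0595},
  ],
)

```text
clock: 9.5
ee_pos: [580.2, -31.4, 200.5]
orientation: [0.017, 0.976, 0.216, 0.004]
ft_force: [0.4, 0.2, -0.1]
width: 0.688
grasp_force: 0.0
```

>>> drive_tool(
  commands=[
    {"travel": [0, 0.0085, -0.018], "delta_rot": [0, 0, 0], "grip": 0.0595},
    {"travel": [0, 0.0085, -0.018], "delta_rot": [0, 0, 0], "grip": 0.0595},
    {"travel": [0, 0.0085, -0.018], "delta_rot": [0, 0, 0], "grip": 0.0595},
    {"travel": [0, 0, 0], "delta_rot": [0, 0, 0], "grip": 0.0595},
    {"travel": [0, 0, 0], "delta_rot": [0, 0, 0], "grip": 0.0595},
    {"travel": [0, 0, 0], "delta_rot": [0, 0, 0], "grip": 0.0595},
    {"travel": [0, 0, 0], "delta_rot": [0, 0, 0], "grip": 0.0595},
    {"travel": [0, 0, 0], "delta_rot": [0, 0, 0], "grip": 0.0595},
  ],
)

```text
clock: 10.3
ee_pos: [579.7, -30.8, 258.2]
orientation: [0.017, 0.976, 0.217, 0.003]
ft_force: [0.9, 0.2, -0.3]
width: 0.688
grasp_force: 0.0
```

```bash
python3 - <<'E'
from h import *
rep()
p=viewer.read_camera("wrist")
w=(pts(p,np.ones((400,640),bool))-O)@RB
for y in (-60,-30,-5,5,20,40):
    s=w[(abs(w[:,0]+25)<20)&(abs(w[:,1]-y)<4)&(w[:,2]<175)]
    if len(s): print(y,np.percentile(s[:,2],[5,50,95]).round(1))
q=viewer.read_camera("scene")
for t in ["white_cup","dropper_bottle","label_roll"]:
    r=viewer.trace(t,q)
    if r: print(t,np.median(pts(q,r[0]["region"]),0).round())
cv2.imwrite("pics/j.png",p["frame"][:,:,::-1])
E
```

```text
t 10.3 tcp [579.7 -30.8 258.2] box [ 16.4 -11.8 258.2] F [ 0.9  0.2 -0.3] w 59.81252595609047
rot err tool [ 0.0006 -0.0017 -0.0006]
-60 [145.3 146.5 147.8]
-30 [145.3 146.4 147.5]
-5 [145.2 146.4 147.6]
5 [145.3 146.4 147.5]
20 [145.8 146.9 148. ]
40 [146.2 147.2 148.3]
white_cup [513. 254.  58.]
dropper_bottle [556. -52. 147.]
label_roll [ 492. -437.   46.]
```

View pics/j.png

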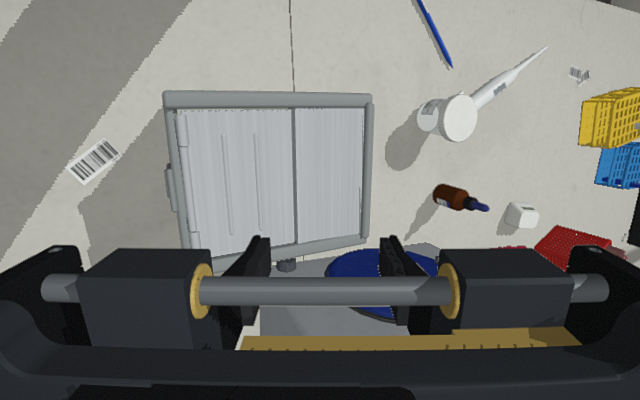

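The flap is level (z≈146.4 along its whole length), the tray is empty, and the cup (about (460,117)) and dropper bottle (about (455,198)) are standing where they were. The label roll also measures in place, and the robot is clear of everything.

```bash
python3 -c "
from h import *
print(hand_in())"
```

```text
the job is handed in; nothing more can be done
None
```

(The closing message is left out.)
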